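# Make up two cooking-class station trays

## Task

Make up the two station trays for the cooking lesson, one thing to a compartment, each standing upright on the tray's floor: the red tray gets the white beaker in its middle compartment with the pepper mill and the green-capped jar on either side of it (either way round), and the blue tray gets the sugar shaker and the yellow-capped jar (either way round). Set each thing down without dropping it or tipping it over, and leave the black-capped jar, the bottle and the jug where they are.

Things in the scene. Friction and masses are not known exactly. Their poses are not given: they have to be found in the camera images.
- red_tray: Red plastic tray, fixed to the worktop, 256 mm long (its y), 88 mm wide (its x): one row of three open compartments, each 80 x 80 mm inside. Floor 4 mm thick; walls and dividers 4 mm thick, 12 mm high over the worktop. Origin: middle of the underside, on the worktop; z up. Compartment centres: x = 0, y = -84, 0 and +84 mm. Stands left or right, turned up to 0.2 rad.
- blue_tray: Blue plastic tray, fixed to the worktop, 172 mm long (its y), 88 mm wide (its x): one row of two open compartments, each 80 x 80 mm inside. Floor 4 mm thick; walls and dividers 4 mm thick, 12 mm high over the worktop. Origin: middle of the underside, on the worktop; z up. Compartment centres: x = 0, y = -42 and +42 mm. Stands left or right, turned up to 0.2 rad.
- beaker_center (a point): White ceramic beaker without a handle, round and straight-sided, open at the top, 60 mm in outer diameter, 64 mm tall, wall 4 mm, about 160 g. The point is its centre, 32 mm above its underside; z is its axis, upward. Starts somewhere in the row of stock in front of the robot, in any order.
- mill_center (a point): Pepper mill of brown wood with a small steel ball on top, round, 50 mm in diameter at the foot, waist 44 mm in diameter from 20 to 50 mm above its underside, 80 mm tall, about 120 g. The point is on its axis, 40 mm above its underside (at the waist); z is its axis, upward. Starts somewhere in the row of stock in front of the robot, in any order.
- green_jar_center (a point): Spice jar, round, amber glass with a paper band and a green screw cap, 48 mm in diameter, 66 mm tall, about 110 g, standing upright. The point is its centre, on its axis, 33 mm above its underside; z is its axis, upward. Starts somewhere in the row of stock in front of the robot, in any order.
- yellow_jar_center (a point): Spice jar, round, amber glass with a paper band and a yellow screw cap, 48 mm in diameter, 66 mm tall, about 110 g, standing upright. The point is its centre, on its axis, 33 mm above its underside; z is its axis, upward. Starts somewhere in the row of stock in front of the robot, in any order.
- shaker_center (a point): Sugar shaker of steel, round, with a domed top with small dark holes and a dark band near the top, 56 mm in diameter up to 52 mm height, 66 mm tall in all, about 130 g. The point is its centre, 33 mm above its underside; z is its axis, upward. Starts somewhere in the row of stock in front of the robot, in any order.
- black_jar_center (a point): Spice jar, round, amber glass with a paper band and a black screw cap, 48 mm in diameter, 66 mm tall, about 110 g, standing upright. The point is its centre, on its axis, 33 mm above its underside; z is its axis, upward. It stands in the same row as the stock, belongs to neither kit and stays where it is.
- soap: Bystander: white bottle with a red cap, 64 mm in diameter, 180 mm tall, at one end of the work area. Origin: middle of its underside. Not to be disturbed.
- jug: Bystander: clear plastic measuring jug with one handle, 100 mm in diameter, 130 mm tall, at the other end of the work area. Origin: middle of its underside. Not to be disturbed.
Mind the look-alikes: they are no part of the job. Of the things that look like the blue_tray, take the one that is farthest to the robot's right at the start.

How it is judged:
At the end, for the whole second after the job is handed in: Red tray: beaker in the middle, mill and green-capped jar outside; blue tray: shaker and yellow-capped jar; one per compartment, within 18 mm of its centre in x and y, on the floor (4 mm), upright (0.08 rad), at rest. Black-capped jar moved under 15 mm, bottle and jug under 30 mm (x of beaker_center in the frame of red_tray between -0.018 and 0.018 m and z of beaker_center in the frame of red_tray between 0.032 and 0.04 m and angle between each of beaker_center, mill_center, green_jar_center, yellow_jar_center, shaker_center's own z axis and vertical below 0.08 rad and linear speed of each of beaker, mill, green_jar, yellow_jar, shaker below 0.02 m/s and angular speed of each of beaker, mill, green_jar, yellow_jar, shaker below 0.2 rad/s and x of mill_center in the frame of red_tray between -0.018 and 0.018 m and z of mill_center in the frame of red_tray between 0.04 and 0.048 m and x of green_jar_center in the frame of red_tray between -0.018 and 0.018 m and z of green_jar_center in the frame of red_tray between 0.033 and 0.041 m and x of yellow_jar_center in the frame of blue_tray between -0.018 and 0.018 m and z of yellow_jar_center in the frame of blue_tray between 0.033 and 0.041 m and x of shaker_center in the frame of blue_tray between -0.018 and 0.018 m and z of shaker_center in the frame of blue_tray between 0.033 and 0.041 m and y of beaker_center in the frame of red_tray between -0.018 and 0.018 m and ((y of mill_center in the frame of red_tray between 0.066 and 0.102 m and y of green_jar_center in the frame of red_tray between -0.102 and -0.066 m) or (y of mill_center in the frame of red_tray between -0.102 and -0.066 m and y of green_jar_center in the frame of red_tray between 0.066 and 0.102 m)) and ((y of yellow_jar_center in the frame of blue_tray between 0.024 and 0.06 m and y of shaker_center in the frame of blue_tray between -0.06 and -0.024 m) or (y of yellow_jar_center in the frame of blue_tray between -0.06 and -0.024 m and y of shaker_center in the frame of blue_tray between 0.024 and 0.06 m)) and distance of black_jar_center from where it was at the start of the episode below 0.015 m and distance of each of soap, jug from where it was at the start of the episode below 0.03 m); the robot touches nothing.
It fails at once if the black-capped jar, the bottle or the jug is disturbed (moved more than 15, 30, 30 mm) (distance of black_jar_center from where it was at the start of the episode above 0.015 m or distance of any of soap, jug from where it was at the start of the episode above 0.03 m).
It fails at once if one of the five things is tipped over (leans more than 0.8 rad) (angle between any of green_jar_center, yellow_jar_center, mill_center, shaker_center, beaker_center's own z axis and vertical above 0.8 rad).
It fails at once if one of the five things is let fall from more than about 30 mm up (in the air that high with nothing touching it) ((height (world z) of green_jar_center above 0.068 m and contact force between green_jar and anything else below 0.001 N) or (height (world z) of yellow_jar_center above 0.068 m and contact force between yellow_jar and anything else below 0.001 N) or (height (world z) of mill_center above 0.075 m and contact force between mill and anything else below 0.001 N) or (height (world z) of shaker_center above 0.068 m and contact force between shaker and anything else below 0.001 N) or (height (world z) of beaker_center above 0.067 m and contact force between beaker and anything else below 0.001 N)).
It also fails if it takes over 109 s, if anything falls off the work surface, if the arm or the gripper's body presses on something with over 40 N, if the wrist force passes 120 N, or if a joint passes its speed limit or range.

## Robot

A 7-joint arm with a two-finger parallel gripper is mounted at the origin on the work surface. World frame = base frame: x ahead of the robot, y to its left, z up, the work surface at z = 0. Lengths are in m, angles in rad, forces in N, time in s.
With the tool pointing down it reaches from about 0.35 to 0.9 m from the base axis. Payload 8.1 kg.
Tool frame: the origin (TCP) lies on the front face of the gripper's body, between the roots of the fingers; the fingertips stand 73 mm ahead of it and the grasp point (between the pads) lies 54 mm ahead of it; y points along the fingers, x is the direction in which the jaws open and shut, and the axes are right-handed (so a half turn about y gives the same grasp; the last joint's range is limited). The gripper opens to 85 mm and grips with 20 to 120 N. Pads are 22 mm wide; open, the fingers measure 114 mm over their backs; the gripper's body (76 mm by 85 mm) begins 54 mm behind the grasp point. The pads swing forward as they close: fully open they stand 13 mm farther back than shut.
Start: joints at [1.181, 0.434, 0.025, 1.573, -0.012, 1.134, -0.075], TCP at [0.177, -0.599, 0.304] pointing down, gripper open.
Joint ranges: [-2.62, 2.62], [-0.44, 2.09], [-1.27, 1.32], [0.08, 2.57], [-1.32, 4.46], [0.12, 2], [-2.74, 2.74]. Speed limits (rad/s): [2.22, 2.22, 3.01, 3.01, 3.14, 3.14, 3.14].

## Interface

Orientations are given as a unit quaternion [w, x, y, z].
In Python, from cell import sensors, snapshot, sign_off, recognise, landmark_of gives the robot as it stands.
- The arm moves only by the tool servo_tool, never from a script. Its argument "rows" is one flat list of numbers, 7 for each row, row after row: the shift along the tool's x, y, z in m, then the turn, a rotation vector about the tool's x, y, z in degrees, then the gripper command: -1 is shut, 1 is fully open, values between are in proportion. In form: [dx, dy, dz, wx, wy, wz, claw, dx, dy, dz, wx, wy, wz, claw, ...]. A call has 1 to 20 rows; each row shifts and turns the commanded pose from where the row before left it, along the tool's axes as they then stand; what a row does not reach is not made up. A row lasts 1/8 s, in which the tool goes at most 62.5 mm and 10.7 degrees, less where a joint would pass 70% of its speed; a pose out of reach is approached as far as the arm can. A call is refused whole if a number of a shift passes 0.0625 or a number of a turn 10.7, either way. A call with a gripper value outside its range is refused whole. The fingers move at their own pace and stop on an object; the grip force is fixed at half the most. Time passes only in rows, so rows that do not move let the fingers close. It gives the time, the measured TCP pose, the force and the opening at its end, in the units of the state.
- sensors.observe(): the state, without advancing time (a new reading comes with each control period).
- snapshot(name): name is "scene" or "top" or "wrist"; returns a dict with "pixels" (480x640x3 uint8, red, green, blue), "mtx" (3x3 intrinsics, pixels), "k1" (the pictures are not rectified: a ray, as slopes to the right and down, at radius r is drawn at 1 + k1 r^2 times it, then the intrinsics apply), "origin" and "attitude" of the camera in the world. Camera axes: x right, y down, z forward; pixel columns grow to the right and rows downward; lengths in m; the calibration is good to about 2 mm. A picture is of the moment at which its call begins. There is no depth.
- sign_off(): hands the job in, once; it reports no verdict.
Trained networks look in the newest picture that a camera, given by its name, has taken for a name from the list of things; names that differ only in an ending like _2 or _b are one class to them, and where a whole thing is asked for, a point or a joint stands for the part that bears it (a point fixed in the world has none). Each returns a list of dicts, best first, with "p" (0 to 1); they miss things now and then, are a little off and sometimes report something else, mostly with a low value. They report only what shows in the picture. A call takes as long as a camera call. They do not tell look-alikes from the thing itself.
- recognise(camera, label): "location" ([x, y, z] in m, in the coordinates of the camera as it stood for that picture, good to about 4 mm: the middle of the surface that is visible of it).
- landmark_of(camera, label): "location" ([x, y, z] in m, in the coordinates of the camera as it stood for that picture, good to about 4 mm: a listed point, or the origin of a listed thing).
The state is a dict: "t": time; "joint_pos": joint angles; "qd": joint speeds; "effort": joint torques, N m; "eef_pos": TCP position; "orientation": TCP orientation; "contact_force": force on the tool from outside, world axes, zero at the start; "torque": the same for the moment, N m; "opening": opening from 0.0 (shut) to 1.0 (fully open).
Only numpy, scipy, OpenCV 4.12 (cv2) and the standard library are available. Lean on these libraries where they do the work, as an engineer would, in place of code of your own. Each camera call takes 0.05 s, during which the arm holds its last target.

## Working session

There is one attempt and no reset: what is moved stays moved. The work goes in short steps, Python scripts to look and compute and a tool call to move; the robot and the scene stay as the last step left them, time stands still between calls to the robot, and variables do not carry over. Pictures are saved under pics/ and viewed, and the job is handed in when it is done.

Besides the shell and the picture viewer there is one more tool, called after "Emit:" by a JSON object that holds its "method" and its "body". servo_tool: Moves the arm, as the interface text tells. Its arguments: {"type":"object","properties":{"rows":{"type":"array","items":{"type":"number"}}},"required":["rows"]}

```bash
ls; mkdir -p pics; python3 - <<'E'
from cell import sensors, snapshot
import cv2
s=sensors.observe()
print({k:s[k] for k in ('t','eef_pos','orientation','opening','contact_force')})
for n in ('scene','top','wrist'):
    d=snapshot(n); cv2.imwrite(f'pics/{n}0.png',d['pixels'][:,:,::-1]); print(n,d['mtx'],d['k1'],d['origin'],d['attitude'])
E
```

```text
pics
{'t': 0.0, 'eef_pos': array([ 0.1766481 , -0.59910496,  0.30311736]), 'orientation': array([ 0.56660752, -0.56601493,  0.42389876, -0.42295729]), 'opening': 1.005920153065669, 'contact_force': array([0.16454877, 0.32806037, 0.56688694])}
scene [[577.02932701   0.         327.22754457]
 [  0.         577.02932701 239.77249752]
 [  0.           0.           1.        ]] 0.059321942006865816 [1.73976829 0.04197943 0.9682985 ] [-0.30090601  0.63436214  0.63663619 -0.31895863]
top [[525.22493992   0.         313.76915819]
 [  0.         525.22493992 240.49945994]
 [  0.           0.           1.        ]] -0.09544576251551619 [0.53349831 0.00365191 1.39259942] [ 0.02289969 -0.70424343  0.70934162 -0.01874214]
wrist [[377.51429754   0.         318.7050102 ]
 [  0.         377.51429754 241.94465964]
 [  0.           0.           1.        ]] -0.05914765948117341 [ 0.25522864 -0.57579263  0.37397048] [ 0.12983035  0.79044725 -0.59054968 -0.09791988]
```

View pics/scene0.png

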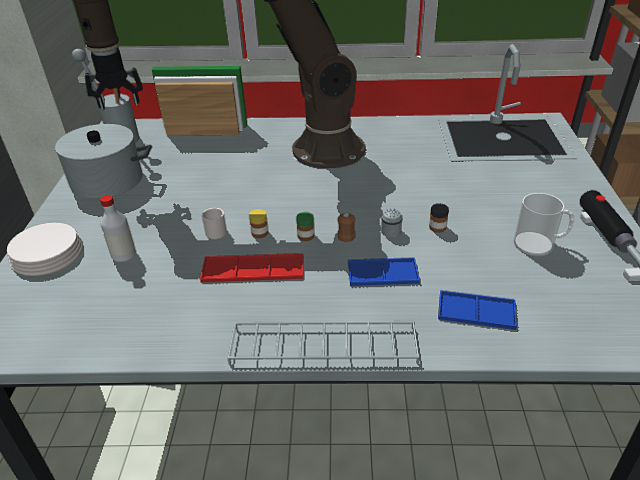

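View pics/top0.png

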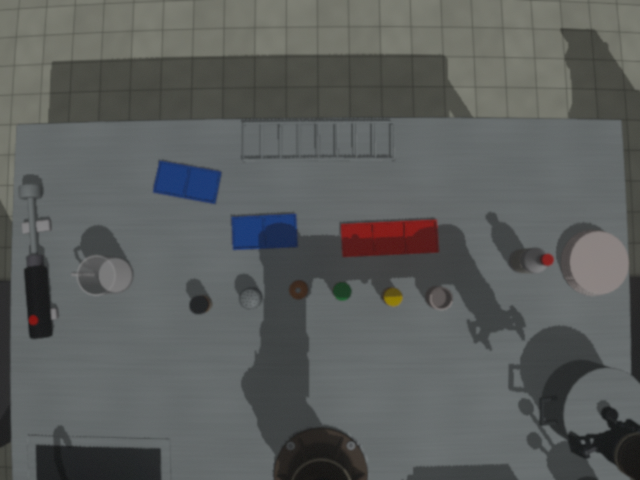

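View pics/wrist0.png

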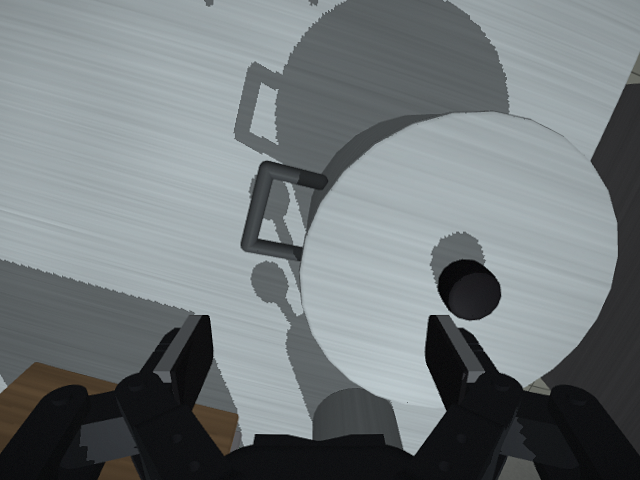

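The top view shows (columns, rows):
- **Row of stock, robot's left to right:** black-capped jar (200,304), shaker (250,298), mill (299,289), green jar (342,290), yellow jar (393,297), beaker (440,298).
- **Trays:** red (389,237), and two blue look-alikes at (188,182) and (265,231).

−y is image right, because the tool starts at y=−0.6 and shows at the right. The blue tray farthest to the robot's right is therefore the one at (265,231). It is at (384,272) in the scene view.

```bash
cat > h.py <<'E'
import numpy as np, cv2
from scipy.spatial.transform import Rotation as R
def Rm(q): return R.from_quat([q[1],q[2],q[3],q[0]]).as_matrix()
def ray(d,uv):
    K=d['mtx']; k=d['k1']; p=np.array([(uv[0]-K[0,2])/K[0,0],(uv[1]-K[1,2])/K[1,1]])
    s=p.copy()
    for _ in range(20): s=p/(1+k*(s@s))
    return Rm(d['attitude'])@np.array([s[0],s[1],1.])
def atz(d,uv,z):
    v=ray(d,uv); o=np.array(d['origin']); return o+v*(z-o[2])/v[2]
def proj(d,P):
    c=Rm(d['attitude']).T@(np.array(P)-d['origin']); s=c[:2]/c[2]; s=s*(1+d['k1']*(s@s))
    return np.array([d['mtx'][0,0]*s[0]+d['mtx'][0,2],d['mtx'][1,1]*s[1]+d['mtx'][1,2]])
def w(d,loc): return np.array(d['origin'])+Rm(d['attitude'])@np.array(loc)
E
python3 - <<'E'
from h import *
from cell import *
np.set_printoptions(precision=4,suppress=True)
names=['beaker_center','mill_center','green_jar_center','yellow_jar_center','shaker_center','black_jar_center','red_tray','blue_tray','soap','jug']
D={}
for cam in ('top','scene'):
    d=snapshot(cam); D[cam]=d
    for n in names:
        for r in landmark_of(cam,n)[:3]:
            P=w(d,r['location']); print(cam,n,round(r['p'],2),P,proj(d,P).round(0))
d=D['top']; hsv=cv2.cvtColor(d['pixels'],cv2.COLOR_RGB2HSV)
for nm,lo,hi in (('blue',(105,120,40),(130,255,255)),('red',(0,150,60),(8,255,255)),('green',(50,120,40),(85,255,255)),('yellow',(22,150,60),(35,255,255))):
    m=cv2.inRange(hsv,lo,hi)
    if nm=='red': m|=cv2.inRange(hsv,(172,150,60),(180,255,255))
    c,_=cv2.findContours(m,cv2.RETR_EXTERNAL,cv2.CHAIN_APPROX_NONE)
    for k in c:
        if cv2.contourArea(k)<80: continue
        z=0.012 if nm in('blue','red') else .066
        P=np.array([atz(d,p[0],z)[:2] for p in k],dtype=np.float32)
        (cx,cy),(a,b),ang=cv2.minAreaRect(P); print(nm,cv2.boundingRect(k),'c',cx,cy,'size',a,b,'ang',ang)
im=d['pixels'][160:330,140:470,::-1]
cv2.imwrite('pics/crop1.png',cv2.resize(im,None,fx=2.4,fy=2.4,interpolation=cv2.INTER_CUBIC))
E
```

```text
top beaker_center 0.97 [ 0.4652 -0.3084  0.0329] [438. 297.]
top mill_center 0.63 [0.4885 0.0539 0.0441] [297. 289.]
top green_jar_center 0.53 [ 0.4791 -0.0565  0.0328] [340. 292.]
top yellow_jar_center 0.72 [ 0.461  -0.3108  0.0355] [439. 298.]
top yellow_jar_center 0.68 [ 0.4695 -0.1841  0.0346] [390. 296.]
top shaker_center 0.55 [0.4649 0.1775 0.0332] [250. 298.]
top black_jar_center 0.73 [0.4548 0.3056 0.0339] [201. 303.]
top red_tray 0.77 [ 0.6176 -0.1867 -0.0031] [388. 239.]
top blue_tray 0.82 [ 0.6396  0.1423 -0.0028] [265. 232.]
top blue_tray 0.58 [0.7746 0.354  0.0008] [186. 183.]
top blue_tray 0.45 [0.4525 0.3051 0.0343] [201. 303.]
top soap 0.71 [ 0.5581 -0.5401  0.0042] [520. 260.]
top soap 0.32 [0.4536 0.3074 0.0318] [200. 303.]
top jug 0.93 [ 0.5254  0.5511 -0.0027] [114. 275.]
scene beaker_center 0.92 [ 0.4626 -0.3158  0.0343] [211. 222.]
scene green_jar_center 0.9 [ 0.4839 -0.0582  0.0314] [304. 227.]
scene green_jar_center 0.35 [ 0.5573 -0.5367  0.0001] [123. 255.]
scene yellow_jar_center 0.84 [ 0.4626 -0.1849  0.0359] [258. 222.]
scene shaker_center 0.91 [0.4631 0.1
[... 326 characters left out ...]
[0.5279 0.5482 0.0082] [533. 242.]
blue (232, 214, 65, 36) c 0.6403477787971497 0.14257758855819702 size 0.08729614317417145 0.16969671845436096 ang 2.515043020248413
blue (154, 161, 67, 42) c 0.7756327390670776 0.3506264388561249 size 0.17122475802898407 0.08714579045772552 ang 78.93578338623047
red (341, 220, 96, 36) c 0.6211444139480591 -0.18685071170330048 size 0.08515690267086029 0.25136104226112366 ang 2.2922282218933105
green (334, 284, 16, 16) c 0.4831022322177887 -0.058748550713062286 size 0.03932788223028183 0.03492868319153786 ang 26.083162307739258
yellow (384, 288, 18, 18) c 0.4682938754558563 -0.1856234073638916 size 0.04274092614650726 0.04113083705306053 ang 44.23789978027344
```

View pics/crop1.png

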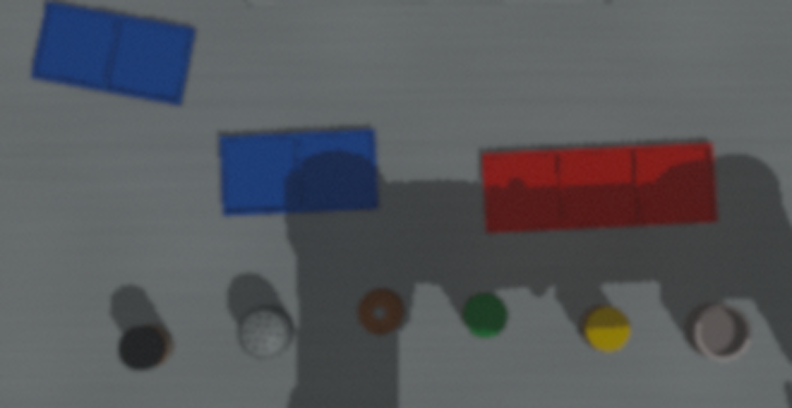

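The close crop confirms the choice: the stock row and its cap colours are clear, and the near blue tray (rightmost for the robot) is the target. The tool's y axis points down. With yaw≈2.4° (the trays' yaw), tool x≈world x and tool z≈world y. I'll turn first.

Emit:
{"method": "servo_tool", "body": {"rows": [0, 0, 0, 0, -9.5, 0, 1, 0, 0, 0, 0, -9.5, 0, 1, 0, 0, 0, 0, -9.5, 0, 1, 0, 0, 0, 0, -9.5, 0, 1, 0, 0, 0, 0, -9.5, 0, 1, 0, 0, 0, 0, -9.5, 0, 1, 0, 0, 0, 0, -9.5, 0, 1, 0, 0, 0, 0, -9.5, 0, 1, 0, 0, 0, 0, 0, 0, 1]}}

```text
t: 2.38
eef_pos: [0.1766, -0.5996, 0.3039]
orientation: [0.707, -0.707, -0.015, 0.014]
contact_force: [-0.4, 0.1, -0.8]
opening: 0.997
```

```bash
cat >> h.py <<'E'
def go(X,Y,Z):
    from cell import sensors
    s=sensors.observe(); M=Rm(s['orientation']); 
    print('t',round(s['t'],2),'pos',np.round(s['eef_pos'],4),'yaw',round(np.degrees(np.arctan2(M[1,0],M[0,0])),2),'yax',np.round(M[:,1],3),'op',round(s['opening'],3),'F',np.round(s['contact_force'],1),'shift',np.round(M.T@(np.array([X,Y,Z])-s['eef_pos']),4))
E
python3 -c "
from h import *
go(.464,-.312,.21)"
```

```text
t 2.38 pos [ 0.1766 -0.5996  0.3039] yaw 2.35 yax [ 0.  0. -1.] op 0.997 F [-0.4  0.1 -0.8] shift [0.299  0.094  0.2755]
```

Emit:
{"method": "servo_tool", "body": {"rows": [0.03, 0, 0.0275, 0, 0, 0, 1, 0.03, 0, 0.0275, 0, 0, 0, 1, 0.03, 0, 0.0275, 0, 0, 0, 1, 0.03, 0, 0.0275, 0, 0, 0, 1, 0.03, 0, 0.0275, 0, 0, 0, 1, 0.03, 0, 0.0275, 0, 0, 0, 1, 0.03, 0, 0.0275, 0, 0, 0, 1, 0.03, 0, 0.0275, 0, 0, 0, 1, 0.03, 0.0, 0.0275, 0, 0, 0, 1, 0.029, 0.0, 0.0275, 0, 0, 0, 1, 0, 0.03, 0, 0, 0, 0, 1, 0, 0.03, 0, 0, 0, 0, 1, 0, 0.034, 0, 0, 0, 0, 1, 0, 0, 0, 0, 0, 0, 1]}}

```text
t: 4.12
eef_pos: [0.4626, -0.3115, 0.2079]
orientation: [0.708, -0.706, -0.012, 0.015]
contact_force: [0.2, 1.1, 0.2]
opening: 0.998
```

```bash
python3 - <<'E'
from h import *
from cell import *
go(.464,-.312,.09)
d=snapshot('wrist'); im=d['pixels'][:,:,::-1].copy()
for r in landmark_of('wrist','beaker_center')[:2]: print(r['p'],w(d,r['location']))
# overlays: predicted rim and grasp line
for a in np.linspace(0,2*np.pi,60):
    u=proj(d,[.464+.03*np.cos(a),-.312+.03*np.sin(a),.064]); cv2.circle(im,tuple(int(x) for x in u),1,(0,255,0),-1)
cv2.imwrite('pics/w1.png',im)
E
```

```text
t 4.12 pos [ 0.4626 -0.3115  0.2079] yaw 2.24 yax [-0.004  0.002 -1.   ] op 0.998 F [0.2 1.1 0.2] shift [ 0.0019  0.1179 -0.0008]
0.59 [ 0.46578699 -0.30610555  0.02990671]
```

View pics/w1.png

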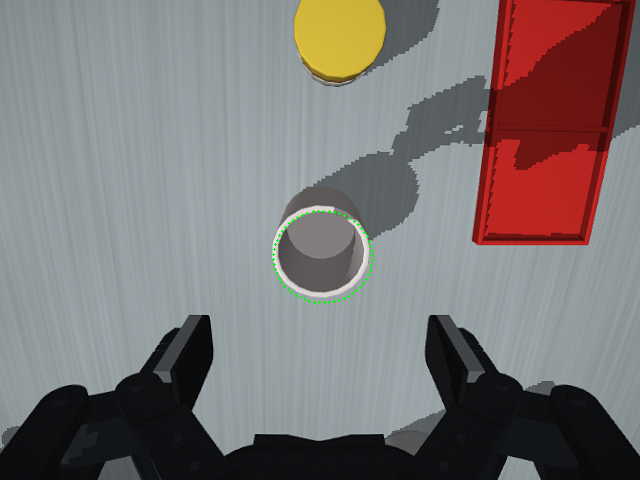

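The predicted rim (green) sits about 2 px right of and 5 px below the beaker rim at (321,252). That puts the beaker near (0.463,−0.309). Going down to grasp.

Emit:
{"method": "servo_tool", "body": {"rows": [0.001, 0.03, 0.002, 0, 0, 0, 1, 0, 0.03, 0, 0, 0, 0, 1, 0, 0.03, 0, 0, 0, 0, 1, 0, 0.02, 0, 0, 0, 0, 1, 0, 0.008, 0, 0, 0, 0, 1, 0, 0, 0, 0, 0, 0, 1, 0, 0, 0, 0, 0, 0, -1, 0, 0, 0, 0, 0, 0, -1, 0, 0, 0, 0, 0, 0, -1, 0, 0, 0, 0, 0, 0, -1, 0, 0, 0, 0, 0, 0, -1, 0, 0, 0, 0, 0, 0, -1]}}

```text
t: 5.72
eef_pos: [0.4652, -0.3104, 0.0933]
orientation: [-0.707, 0.707, 0.015, -0.015]
contact_force: [-2.3, -0.5, 8.5]
opening: 0.679
```

```bash
python3 - <<'E'
from h import *
from cell import *
go(.621,-.187,.21)
d=snapshot('scene'); im=d['pixels'][170:330,150:480,::-1].copy()
cv2.imwrite('pics/s2.png',cv2.resize(im,None,fx=2.4,fy=2.4))
E
```

```text
t 5.72 pos [ 0.4652 -0.3104  0.0933] yaw 2.42 yax [ 0.001 -0.001 -1.   ] op 0.679 F [-2.3 -0.5  8.5] shift [ 0.161  -0.1166  0.1165]
```

View pics/s2.png

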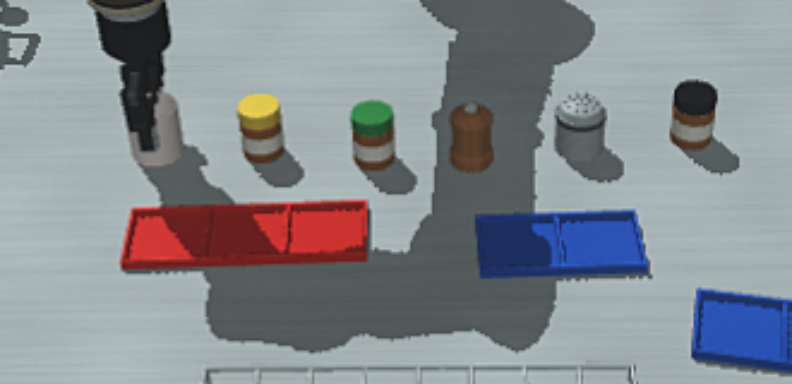

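Emit:
{"method": "servo_tool", "body": {"rows": [0, -0.015, 0, 0, 0, 0, -1, 0, -0.025, 0, 0, 0, 0, -1, 0, -0.03, 0, 0, 0, 0, -1, 0, -0.03, 0, 0, 0, 0, -1, 0, -0.02, 0, 0, 0, 0, -1, 0.01, 0, 0.008, 0, 0, 0, -1, 0.024, 0, 0.017, 0, 0, 0, -1, 0.024, 0, 0.017, 0, 0, 0, -1, 0.024, 0, 0.017, 0, 0, 0, -1, 0.024, 0, 0.017, 0, 0, 0, -1, 0.024, 0, 0.017, 0, 0, 0, -1, 0.02, 0, 0.0145, 0, 0, 0, -1, 0.01, 0, 0.008, 0, 0, 0, -1, 0, 0, 0, 0, 0, 0, -1, 0, 0, 0, 0, 0, 0, -1]}}

```text
t: 7.65
eef_pos: [0.619, -0.189, 0.2117]
orientation: [-0.707, 0.707, 0.014, -0.015]
contact_force: [-0.7, 0.4, -1.8]
opening: 0.686
```

```bash
python3 - <<'E'
from h import *
from cell import *
go(.621,-.187,.0975)
d=snapshot('wrist'); im=d['pixels'][:,:,::-1].copy()
th=np.radians(2.4)
for y in (-.128,-.128+.003,-.044,-.04,.04,.044,.128):
  for x in (-.044,-.04,.04,.044):
    u=proj(d,[.621+x*np.cos(th)-y*np.sin(th),-.187+x*np.sin(th)+y*np.cos(th),.012]); cv2.circle(im,tuple(int(v) for v in u),2,(0,255,0),-1)
cv2.imwrite('pics/w3.png',im)
E
```

```text
t 7.65 pos [ 0.619  -0.189   0.2117] yaw 2.36 yax [-0.001 -0.001 -1.   ] op 0.686 F [-0.7  0.4 -1.8] shift [0.0022 0.1142 0.002 ]
```

View pics/w3.png

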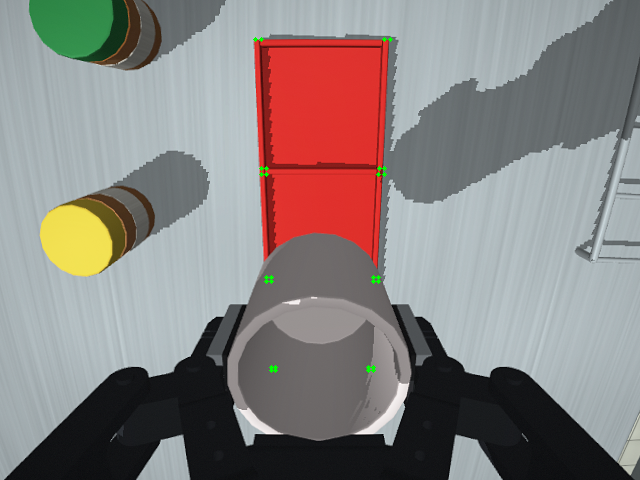

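The tray overlay matches the tray edges (corners at (258,40) and (388,40)), and the beaker is held upright. Lowering.

Emit:
{"method": "servo_tool", "body": {"rows": [0.002, 0.02, 0.002, 0, 0, 0, -1, 0, 0.03, 0, 0, 0, 0, -1, 0, 0.03, 0, 0, 0, 0, -1, 0, 0.02, 0, 0, 0, 0, -1, 0, 0.008, 0, 0, 0, 0, -1, 0, 0.004, 0, 0, 0, 0, -1, 0, 0.001, 0, 0, 0, 0, -1, 0, 0.001, 0, 0, 0, 0, -1, 0, 0, 0, 0, 0, 0, -1]}}

```text
t: 8.82
eef_pos: [0.6219, -0.1859, 0.0984]
orientation: [-0.707, 0.707, 0.015, -0.015]
contact_force: [0.6, 0.7, -1.6]
opening: 0.686
```

```bash
python3 -c "
from h import *
go(.621,-.187,.0973)"
```

```text
t 8.82 pos [ 0.6219 -0.1859  0.0984] yaw 2.43 yax [ 0.001 -0.    -1.   ] op 0.686 F [ 0.6  0.7 -1.6] shift [-0.0009  0.0011 -0.0011]
```

Emit:
{"method": "servo_tool", "body": {"rows": [0, 0.001, 0, 0, 0, 0, -1, 0, 0.001, 0, 0, 0, 0, -1, 0, 0, 0, 0, 0, 0, -1]}}

```text
t: 9.2
eef_pos: [0.6219, -0.1858, 0.0974]
orientation: [-0.707, 0.707, 0.015, -0.015]
contact_force: [-3.9, 0.7, 10.6]
opening: 0.685
```

Contact is made (Fz +10.6 N). Opening, then lifting straight up.

Emit:
{"method": "servo_tool", "body": {"rows": [0, -0.001, 0, 0, 0, 0, 0.6, 0, 0, 0, 0, 0, 0, 0.8, 0, 0, 0, 0, 0, 0, 1, 0, 0, 0, 0, 0, 0, 1, 0, 0, 0, 0, 0, 0, 1, 0, -0.01, 0, 0, 0, 0, 1, 0, -0.02, 0, 0, 0, 0, 1, 0, -0.03, 0, 0, 0, 0, 1, 0, -0.03, 0, 0, 0, 0, 1, 0, -0.02, 0, 0, 0, 0, 1, 0, -0.01, 0, 0, 0, 0, 1, 0, 0, 0, 0, 0, 0, 1]}}

```text
t: 10.7
eef_pos: [0.622, -0.1858, 0.2181]
orientation: [-0.707, 0.707, 0.016, -0.014]
contact_force: [-0.1, 0.2, -0.4]
opening: 1.0
```

```bash
cat > chk.py <<'E'
from h import *
from cell import *
import sys
def chk(tag,X,Y,Z,names):
    go(X,Y,Z)
    d=snapshot('scene'); im=d['pixels'][170:330,150:480,::-1].copy()
    for n in names:
        for r in landmark_of('scene',n)[:2]: print('scene',n,round(r['p'],2),w(d,r['location']).round(4))
    cv2.imwrite(f'pics/{tag}.png',cv2.resize(im,None,fx=2.4,fy=2.4))
    d=snapshot('top')
    for n in names:
        for r in landmark_of('top',n)[:2]: print('top',n,round(r['p'],2),w(d,r['location']).round(4))
E
python3 -c "
from chk import *
chk('s4',.467,-.185,.21,['beaker_center','yellow_jar_center','mill_center'])"
```

```text
t 10.7 pos [ 0.622  -0.1858  0.2181] yaw 2.42 yax [ 0.002 -0.001 -1.   ] op 1.0 F [-0.1  0.2 -0.4] shift [-0.1548  0.0078  0.0074]
scene beaker_center 0.66 [ 0.622  -0.1862  0.0365]
scene beaker_center 0.15 [ 0.4641 -0.1823  0.0347]
scene yellow_jar_center 0.79 [ 0.4659 -0.1845  0.0333]
scene yellow_jar_center 0.43 [0.5281 0.5475 0.0047]
scene mill_center 0.74 [0.4834 0.0609 0.0397]
top beaker_center 0.73 [ 0.6224 -0.185   0.0386]
top yellow_jar_center 0.66 [ 0.4703 -0.1857  0.032 ]
top mill_center 0.76 [0.4884 0.053  0.0405]
```

View pics/s4.png

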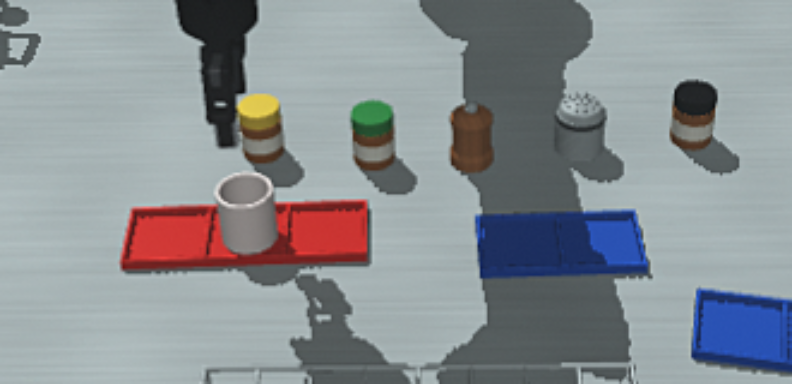

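The beaker stands upright in the middle compartment; both cameras read about (0.622,−0.186), z≈0.036–0.039. Next is the yellow jar at about (0.468,−0.185).

Emit:
{"method": "servo_tool", "body": {"rows": [-0.015, 0, 0, 0, 0, 0, 1, -0.03, 0, 0, 0, 0, 0, 1, -0.03, 0, 0.001, 0, 0, 0, 1, -0.03, 0, 0.002, 0, 0, 0, 1, -0.03, 0, 0.002, 0, 0, 0, 1, -0.014, 0, 0.002, 0, 0, 0, 1, -0.005, 0, 0, 0, 0, 0, 1, 0, 0.02, 0, 0, 0, 0, 1, 0, 0.02, 0, 0, 0, 0, 1, 0, 0, 0, 0, 0, 0, 1]}}

```text
t: 12.35
eef_pos: [0.4677, -0.185, 0.1759]
orientation: [0.707, -0.707, -0.015, 0.016]
contact_force: [0.3, 0.3, 0.0]
opening: 1.004
```

```bash
cat > wr.py <<'E'
from h import *
from cell import *
def wr(tag,X,Y,r,zt,tz):
    go(X,Y,tz)
    d=snapshot('wrist'); im=d['pixels'][:,:,::-1].copy()
    for a in np.linspace(0,2*np.pi,60):
        u=proj(d,[X+r*np.cos(a),Y+r*np.sin(a),zt]); cv2.circle(im,tuple(int(x) for x in u),1,(0,0,255),-1)
    # mm per px jacobian
    u0=proj(d,[X,Y,zt]); print('centre px',u0.round(1),'px per mm x',((proj(d,[X+.01,Y,zt])-u0)/10).round(2),'y',((proj(d,[X,Y+.01,zt])-u0)/10).round(2))
    cv2.imwrite(f'pics/{tag}.png',im)
E
python3 -c "
from wr import *
wr('w5',.468,-.185,.022,.066,.093)"
```

```text
t 12.35 pos [ 0.4677 -0.185   0.1759] yaw 2.46 yax [-0.002  0.001 -1.   ] op 1.004 F [0.3 0.3 0. ] shift [ 0.0005  0.0829 -0.0001]
centre px [320.8 281.1] px per mm x [1.91 0.08] y [ 0.09 -1.77]
```

View pics/w5.png

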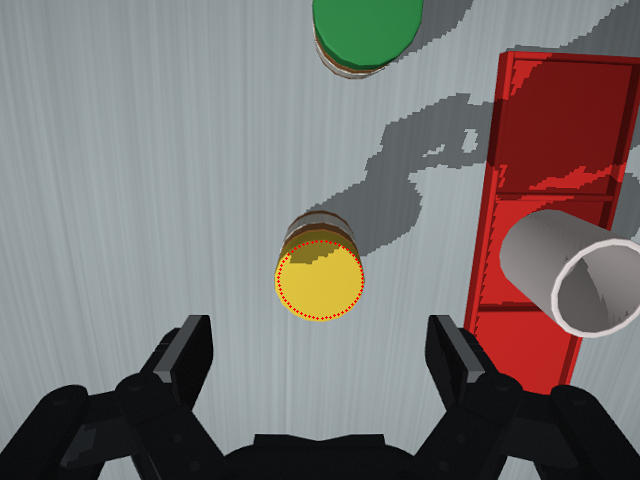

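The overlay matches the yellow cap at (320,281). Descending and gripping.

Emit:
{"method": "servo_tool", "body": {"rows": [0, 0.02, 0, 0, 0, 0, 1, 0, 0.03, 0, 0, 0, 0, 1, 0, 0.02, 0, 0, 0, 0, 1, 0, 0.01, 0, 0, 0, 0, 1, 0, 0.003, 0, 0, 0, 0, 1, 0, 0, 0, 0, 0, 0, 1, 0, 0, 0, 0, 0, 0, -1, 0, 0, 0, 0, 0, 0, -1, 0, 0, 0, 0, 0, 0, -1, 0, 0, 0, 0, 0, 0, -1, 0, 0, 0, 0, 0, 0, -1, 0, 0, 0, 0, 0, 0, -1, 0, 0, 0, 0, 0, 0, -1]}}

```text
t: 14.02
eef_pos: [0.4677, -0.1854, 0.0946]
orientation: [-0.707, 0.707, 0.015, -0.015]
contact_force: [-1.6, 0.3, 6.8]
opening: 0.544
```

```bash
python3 -c "
from h import *
go(.642,.1005,.21)"
```

```text
t 14.03 pos [ 0.4677 -0.1854  0.0946] yaw 2.42 yax [ 0.001 -0.001 -1.   ] op 0.544 F [-1.6  0.3  6.8] shift [ 0.1863 -0.1155  0.2782]
```

Emit:
{"method": "servo_tool", "body": {"rows": [0, -0.015, 0, 0, 0, 0, -1, 0, -0.03, 0, 0, 0, 0, -1, 0, -0.03, 0, 0, 0, 0, -1, 0, -0.03, 0, 0, 0, 0, -1, 0, -0.015, 0, 0, 0, 0, -1, 0.01, 0, 0.015, 0, 0, 0, -1, 0.02, 0, 0.03, 0, 0, 0, -1, 0.02, 0, 0.03, 0, 0, 0, -1, 0.02, 0, 0.03, 0, 0, 0, -1, 0.02, 0, 0.03, 0, 0, 0, -1, 0.02, 0, 0.03, 0, 0, 0, -1, 0.02, 0, 0.03, 0, 0, 0, -1, 0.02, 0, 0.03, 0, 0, 0, -1, 0.02, 0, 0.03, 0, 0, 0, -1, 0.011, 0, 0.018, 0, 0, 0, -1, 0.005, 0, 0.005, 0, 0, 0, -1, 0, 0, 0, 0, 0, 0, -1, 0, 0, 0, 0, 0, 0, -1]}}

```text
t: 16.27
eef_pos: [0.6413, 0.0987, 0.2137]
orientation: [-0.707, 0.707, 0.014, -0.015]
contact_force: [-0.5, -0.9, -0.8]
opening: 0.549
```

```bash
cat > tr.py <<'E'
from h import *
from cell import *
def tr(tag,cx,cy,deg,half,X,Y,Z):
    go(X,Y,Z)
    d=snapshot('wrist'); im=d['pixels'][:,:,::-1].copy(); th=np.radians(deg)
    ys=(-.086,-.002,.002,.086) if half<.1 else (-.128,-.044,-.04,.04,.044,.128)
    for y in ys:
      for x in (-.044,-.04,.04,.044):
        u=proj(d,[cx+x*np.cos(th)-y*np.sin(th),cy+x*np.sin(th)+y*np.cos(th),.012]); cv2.circle(im,tuple(int(v) for v in u),2,(0,255,0),-1)
    cv2.imwrite(f'pics/{tag}.png',im)
E
python3 -c "
from tr import *
tr('w6',.6404,.1425,2.5,.086,.642,.1005,.0987)"
```

```text
t 16.27 pos [0.6413 0.0987 0.2137] yaw 2.32 yax [-0.001 -0.001 -1.   ] op 0.549 F [-0.5 -0.9 -0.8] shift [0.0009 0.115  0.0019]
```

View pics/w6.png

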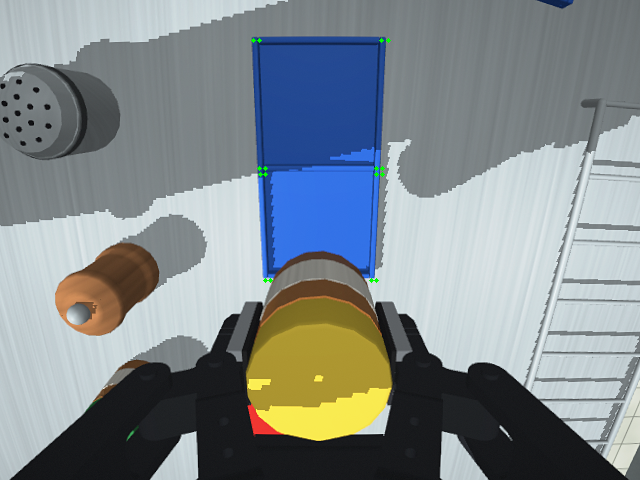

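The overlay matches the blue tray, and the jar sits over its near-right compartment. Lowering.

Emit:
{"method": "servo_tool", "body": {"rows": [0.001, 0.02, 0.002, 0, 0, 0, -1, 0, 0.03, 0, 0, 0, 0, -1, 0, 0.03, 0, 0, 0, 0, -1, 0, 0.02, 0, 0, 0, 0, -1, 0, 0.01, 0, 0, 0, 0, -1, 0, 0.003, 0, 0, 0, 0, -1, 0, 0.001, 0, 0, 0, 0, -1, 0, 0.001, 0, 0, 0, 0, -1, 0, 0, 0, 0, 0, 0, -1]}}

```text
t: 17.45
eef_pos: [0.6427, 0.1024, 0.0994]
orientation: [0.707, -0.707, -0.015, 0.015]
contact_force: [-0.6, -0.5, -1.5]
opening: 0.544
```

Emit:
{"method": "servo_tool", "body": {"rows": [0, 0.001, 0, 0, 0, 0, -1, 0, 0.001, 0, 0, 0, 0, -1, 0, 0, 0, 0, 0, 0, -1]}}

```text
t: 17.82
eef_pos: [0.6427, 0.1024, 0.0986]
orientation: [-0.707, 0.707, 0.015, -0.015]
contact_force: [-4.9, -2.0, 13.8]
opening: 0.543
```

Emit:
{"method": "servo_tool", "body": {"rows": [0, -0.001, 0, 0, 0, 0, 0.4, 0, 0, 0, 0, 0, 0, 0.7, 0, 0, 0, 0, 0, 0, 1, 0, 0, 0, 0, 0, 0, 1, 0, 0, 0, 0, 0, 0, 1, 0, 0, 0, 0, 0, 0, 1, 0, -0.01, 0, 0, 0, 0, 1, 0, -0.02, 0, 0, 0, 0, 1, 0, -0.03, 0, 0, 0, 0, 1, 0, -0.03, 0, 0, 0, 0, 1, 0, -0.02, 0, 0, 0, 0, 1, 0, -0.007, 0, 0, 0, 0, 1, 0, 0, 0, 0, 0, 0, 1]}}

```text
t: 19.45
eef_pos: [0.6424, 0.1023, 0.215]
orientation: [-0.707, 0.707, 0.015, -0.015]
contact_force: [-1.0, -0.2, -0.3]
opening: 0.999
```

```bash

python3 -c "
from chk import *
chk('s7',.464,.177,.176,['yellow_jar_center','shaker_center','beaker_center'])"
```

```text
t 19.45 pos [0.6424 0.1023 0.215 ] yaw 2.42 yax [ 0. -0. -1.] op 0.999 F [-1.  -0.2 -0.3] shift [-0.1751  0.0389  0.0822]
scene yellow_jar_center 0.83 [0.6403 0.1034 0.0369]
scene shaker_center 0.87 [0.4639 0.1782 0.0321]
top yellow_jar_center 0.17 [ 0.622  -0.1849  0.0393]
top shaker_center 0.71 [0.4661 0.1788 0.0333]
top beaker_center 0.67 [ 0.6197 -0.1841  0.0377]
```

View pics/s7.png

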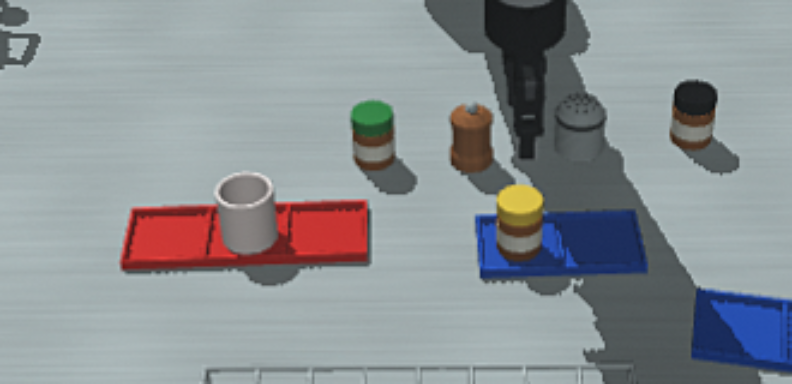

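The yellow jar stands in the blue tray's −y compartment at about (0.640,0.103). Next is the shaker.

Emit:
{"method": "servo_tool", "body": {"rows": [-0.015, 0, 0.007, 0, 0, 0, 1, -0.03, 0, 0.014, 0, 0, 0, 1, -0.03, 0, 0.014, 0, 0, 0, 1, -0.03, 0, 0.014, 0, 0, 0, 1, -0.03, 0, 0.014, 0, 0, 0, 1, -0.025, 0, 0.013, 0, 0, 0, 1, -0.015, 0, 0.006, 0, 0, 0, 1, 0, 0.02, 0, 0, 0, 0, 1, 0, 0.019, 0, 0, 0, 0, 1, 0, 0, 0, 0, 0, 0, 1]}}

```text
t: 21.1
eef_pos: [0.4639, 0.1763, 0.1749]
orientation: [-0.707, 0.707, 0.014, -0.016]
contact_force: [0.4, -0.8, 0.2]
opening: 0.997
```

```bash

python3 -c "
from wr import *
wr('w8',.464,.1775,.028,.052,.093)"
```

```text
t 21.1 pos [0.4639 0.1763 0.1749] yaw 2.4 yax [-0.002 -0.001 -1.   ] op 0.997 F [ 0.4 -0.8  0.2] shift [0.0004 0.0819 0.0013]
centre px [320.7 268.9] px per mm x [1.8  0.07] y [ 0.08 -1.69]
```

View pics/w8.png

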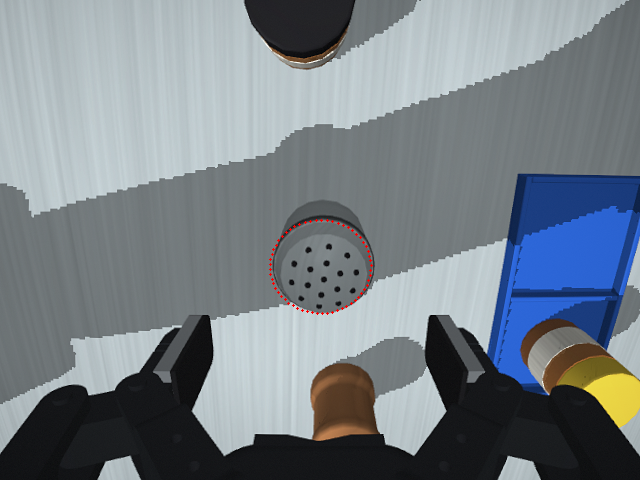

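The overlay agrees with the shaker rim, centred at (322,268). Descending and gripping.

Emit:
{"method": "servo_tool", "body": {"rows": [0.001, 0.02, 0.001, 0, 0, 0, 1, 0, 0.03, 0, 0, 0, 0, 1, 0, 0.02, 0, 0, 0, 0, 1, 0, 0.01, 0, 0, 0, 0, 1, 0, 0.002, 0, 0, 0, 0, 1, 0, 0, 0, 0, 0, 0, 1, 0, 0, 0, 0, 0, 0, -1, 0, 0, 0, 0, 0, 0, -1, 0, 0, 0, 0, 0, 0, -1, 0, 0, 0, 0, 0, 0, -1, 0, 0, 0, 0, 0, 0, -1, 0, 0, 0, 0, 0, 0, -1, 0, 0, 0, 0, 0, 0, -1]}}

```text
t: 22.78
eef_pos: [0.4654, 0.178, 0.0948]
orientation: [-0.707, 0.707, 0.015, -0.015]
contact_force: [-2.0, -1.7, 9.7]
opening: 0.639
```

```bash
python3 -c "
from h import *
go(.6385,.1845,.21)"
```

```text
t 22.77 pos [0.4654 0.178  0.0948] yaw 2.42 yax [ 0.001  0.    -1.   ] op 0.639 F [-2.  -1.7  9.7] shift [ 0.1733 -0.115  -0.0008]
```

Emit:
{"method": "servo_tool", "body": {"rows": [0, -0.015, 0, 0, 0, 0, -1, 0, -0.03, 0, 0, 0, 0, -1, 0, -0.03, 0, 0, 0, 0, -1, 0, -0.03, 0, 0, 0, 0, -1, 0, -0.013, 0, 0, 0, 0, -1, 0.015, 0, 0, 0, 0, 0, -1, 0.03, 0, 0, 0, 0, 0, -1, 0.03, 0, 0, 0, 0, 0, -1, 0.03, 0, 0, 0, 0, 0, -1, 0.03, 0, 0, 0, 0, 0, -1, 0.025, 0, 0, 0, 0, 0, -1, 0.013, 0, 0, 0, 0, 0, -1, 0, 0, 0, 0, 0, 0, -1, 0, 0, 0, 0, 0, 0, -1]}}

```text
t: 24.52
eef_pos: [0.637, 0.1854, 0.2114]
orientation: [-0.707, 0.707, 0.015, -0.016]
contact_force: [0.3, -0.3, -2.2]
opening: 0.638
```

```bash
python3 -c "
from tr import *
tr('w9',.6404,.1425,2.5,.086,.6385,.1845,.0988)"
```

```text
t 24.52 pos [0.637  0.1854 0.2114] yaw 2.46 yax [-0.001 -0.    -1.   ] op 0.638 F [ 0.3 -0.3 -2.2] shift [ 0.0016  0.1126 -0.001 ]
```

View pics/w9.png

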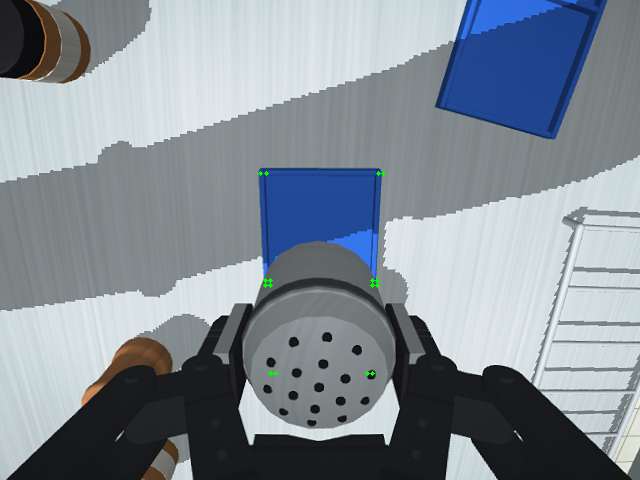

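The tray's +y edge is at row 169 and the overlay is at 173, so the tray lies about 2–3 mm further +y. The current y is right, so I lower in place.

Emit:
{"method": "servo_tool", "body": {"rows": [0.002, 0.02, 0, 0, 0, 0, -1, 0, 0.03, 0, 0, 0, 0, -1, 0, 0.03, 0, 0, 0, 0, -1, 0, 0.02, 0, 0, 0, 0, -1, 0, 0.008, 0, 0, 0, 0, -1, 0, 0.003, 0, 0, 0, 0, -1, 0, 0.001, 0, 0, 0, 0, -1, 0, 0.001, 0, 0, 0, 0, -1, 0, 0, 0, 0, 0, 0, -1]}}

```text
t: 25.7
eef_pos: [0.6402, 0.1854, 0.0994]
orientation: [0.707, -0.707, -0.015, 0.015]
contact_force: [-0.6, 0.5, -2.1]
opening: 0.637
```

Emit:
{"method": "servo_tool", "body": {"rows": [0, 0.001, 0, 0, 0, 0, -1, 0, 0.001, 0, 0, 0, 0, -1, 0, 0, 0, 0, 0, 0, -1]}}

```text
t: 26.08
eef_pos: [0.6402, 0.1854, 0.0989]
orientation: [-0.707, 0.707, 0.015, -0.014]
contact_force: [-5.5, -3.0, 14.7]
opening: 0.637
```

Emit:
{"method": "servo_tool", "body": {"rows": [0, -0.001, 0, 0, 0, 0, 0.5, 0, 0, 0, 0, 0, 0, 0.8, 0, 0, 0, 0, 0, 0, 1, 0, 0, 0, 0, 0, 0, 1, 0, 0, 0, 0, 0, 0, 1, 0, 0, 0, 0, 0, 0, 1, 0, -0.01, 0, 0, 0, 0, 1, 0, -0.02, 0, 0, 0, 0, 1, 0, -0.03, 0, 0, 0, 0, 1, 0, -0.03, 0, 0, 0, 0, 1, 0, -0.02, 0, 0, 0, 0, 1, 0, -0.007, 0, 0, 0, 0, 1, 0, 0, 0, 0, 0, 0, 1]}}

```text
t: 27.7
eef_pos: [0.6399, 0.1852, 0.215]
orientation: [-0.707, 0.707, 0.015, -0.015]
contact_force: [-1.2, 0.0, -0.5]
opening: 0.996
```

```bash

python3 -c "
from chk import *
chk('s10',.483,-.0585,.176,['yellow_jar_center','shaker_center','green_jar_center','mill_center'])"
```

```text
t 27.7 pos [0.6399 0.1852 0.215 ] yaw 2.42 yax [ 0. -0. -1.] op 0.996 F [-1.2  0.  -0.5] shift [-0.1671  0.039  -0.2369]
scene yellow_jar_center 0.96 [0.6381 0.1034 0.0382]
scene yellow_jar_center 0.35 [ 6.16e-01 -1.85e-01 -6.00e-04]
scene shaker_center 0.69 [0.636  0.1845 0.036 ]
scene green_jar_center 0.88 [ 0.4847 -0.0566  0.0348]
scene mill_center 0.81 [0.4845 0.0577 0.0384]
top yellow_jar_center 0.57 [0.6466 0.1025 0.0377]
top shaker_center 0.44 [0.4522 0.3049 0.0329]
top green_jar_center 0.54 [ 0.4804 -0.0559  0.0324]
top mill_center 0.43 [0.485  0.0533 0.043 ]
```

View pics/s10.png

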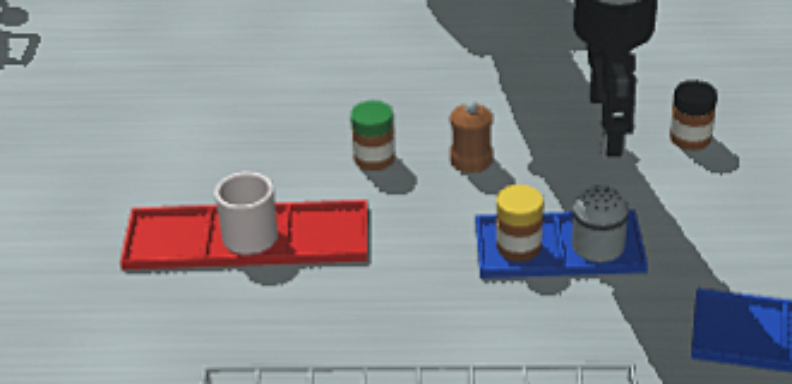

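The shaker and yellow jar stand in the blue tray. The green jar is next, at about (0.483,−0.058).

Emit:
{"method": "servo_tool", "body": {"rows": [-0.01, 0, -0.014, 0, 0, 0, 1, -0.02, 0, -0.028, 0, 0, 0, 1, -0.02, 0, -0.028, 0, 0, 0, 1, -0.02, 0, -0.028, 0, 0, 0, 1, -0.02, 0, -0.028, 0, 0, 0, 1, -0.02, 0, -0.028, 0, 0, 0, 1, -0.02, 0, -0.028, 0, 0, 0, 1, -0.02, 0, -0.028, 0, 0, 0, 1, -0.012, 0, -0.018, 0, 0, 0, 1, -0.005, 0, -0.008, 0, 0, 0, 1, 0, 0.02, 0, 0, 0, 0, 1, 0, 0.019, 0, 0, 0, 0, 1, 0, 0, 0, 0, 0, 0, 1]}}

```text
t: 29.82
eef_pos: [0.4823, -0.0573, 0.1751]
orientation: [0.707, -0.707, -0.014, 0.016]
contact_force: [0.4, -0.1, 0.4]
opening: 1.001
```

```bash

python3 -c "
from wr import *
wr('w11',.483,-.0580,.022,.066,.093)"
```

```text
t 29.82 pos [ 0.4823 -0.0573  0.1751] yaw 2.46 yax [-0.002  0.    -1.   ] op 1.001 F [ 0.4 -0.1  0.4] shift [ 0.0008  0.0821 -0.0008]
centre px [321.6 282.9] px per mm x [1.91 0.08] y [ 0.09 -1.77]
```

View pics/w11.png

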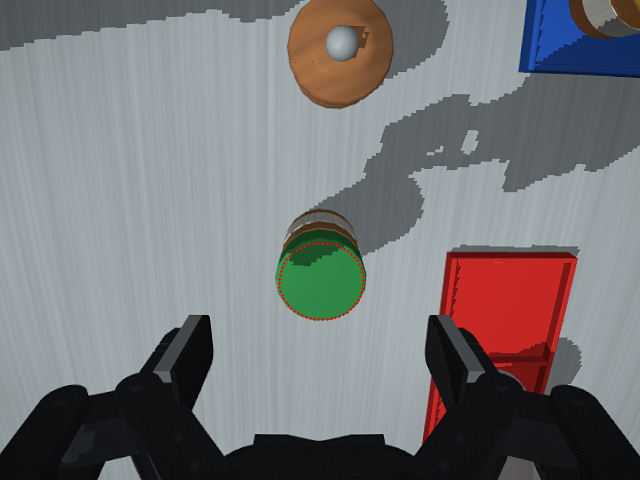

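The overlay matches the green cap at (321,281).

Emit:
{"method": "servo_tool", "body": {"rows": [0.001, 0.02, 0, 0, 0, 0, 1, 0, 0.03, 0, 0, 0, 0, 1, 0, 0.02, 0, 0, 0, 0, 1, 0, 0.01, 0, 0, 0, 0, 1, 0, 0.002, 0, 0, 0, 0, 1, 0, 0, 0, 0, 0, 0, 1, 0, 0, 0, 0, 0, 0, -1, 0, 0, 0, 0, 0, 0, -1, 0, 0, 0, 0, 0, 0, -1, 0, 0, 0, 0, 0, 0, -1, 0, 0, 0, 0, 0, 0, -1, 0, 0, 0, 0, 0, 0, -1, 0, 0, 0, 0, 0, 0, -1]}}

```text
t: 31.5
eef_pos: [0.4842, -0.0576, 0.0944]
orientation: [-0.707, 0.707, 0.015, -0.015]
contact_force: [-2.2, 0.1, 6.9]
opening: 0.546
```

```bash
python3 -c "
from h import *
go(.6245,-.271,.21)"
```

```text
t 31.5 pos [ 0.4842 -0.0576  0.0944] yaw 2.42 yax [ 0. -0. -1.] op 0.546 F [-2.2  0.1  6.9] shift [ 0.1312 -0.1154 -0.2192]
```

Emit:
{"method": "servo_tool", "body": {"rows": [0, -0.015, 0, 0, 0, 0, -1, 0, -0.03, 0, 0, 0, 0, -1, 0, -0.03, 0, 0, 0, 0, -1, 0, -0.03, 0, 0, 0, 0, -1, 0, -0.013, 0, 0, 0, 0, -1, 0.009, 0, -0.015, 0, 0, 0, -1, 0.018, 0, -0.03, 0, 0, 0, -1, 0.018, 0, -0.03, 0, 0, 0, -1, 0.018, 0, -0.03, 0, 0, 0, -1, 0.018, 0, -0.03, 0, 0, 0, -1, 0.018, 0, -0.03, 0, 0, 0, -1, 0.018, 0, -0.03, 0, 0, 0, -1, 0.01, 0, -0.015, 0, 0, 0, -1, 0.004, 0, -0.008, 0, 0, 0, -1, 0, 0, 0, 0, 0, 0, -1, 0, 0, 0, 0, 0, 0, -1]}}

```text
t: 33.5
eef_pos: [0.6239, -0.2689, 0.2115]
orientation: [0.707, -0.707, -0.015, 0.016]
contact_force: [-0.6, 0.0, -1.8]
opening: 0.544
```

```bash
python3 -c "
from tr import *
tr('w12',.621,-.187,2.4,.128,.6245,-.270,.0984)"
```

```text
t 33.5 pos [ 0.6239 -0.2689  0.2115] yaw 2.48 yax [-0.001  0.001 -1.   ] op 0.544 F [-0.6  0.  -1.8] shift [ 0.0007  0.1131 -0.0012]
```

View pics/w12.png

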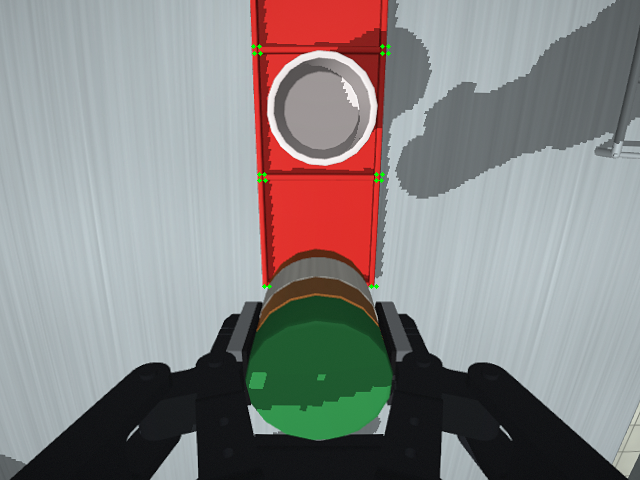

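The overlay matches the red tray's dividers to within about 2 mm, and the beaker stands in the middle at (321,108). Lowering into the −y compartment.

Emit:
{"method": "servo_tool", "body": {"rows": [0.001, 0.02, 0, 0, 0, 0, -1, 0, 0.03, 0, 0, 0, 0, -1, 0, 0.03, 0, 0, 0, 0, -1, 0, 0.02, 0, 0, 0, 0, -1, 0, 0.008, 0, 0, 0, 0, -1, 0, 0.003, 0, 0, 0, 0, -1, 0, 0.001, 0, 0, 0, 0, -1, 0, 0.001, 0, 0, 0, 0, -1, 0, 0, 0, 0, 0, 0, -1]}}

```text
t: 34.67
eef_pos: [0.6254, -0.2698, 0.0994]
orientation: [-0.707, 0.707, 0.015, -0.015]
contact_force: [-0.2, -0.1, -1.0]
opening: 0.553
```

Emit:
{"method": "servo_tool", "body": {"rows": [0, 0.001, 0, 0, 0, 0, -1, 0, 0.001, 0, 0, 0, 0, -1, 0, 0, 0, 0, 0, 0, -1]}}

```text
t: 35.05
eef_pos: [0.6254, -0.2698, 0.0985]
orientation: [-0.707, 0.707, 0.015, -0.015]
contact_force: [-4.9, 0.2, 11.1]
opening: 0.551
```

Emit:
{"method": "servo_tool", "body": {"rows": [0, -0.001, 0, 0, 0, 0, 0.4, 0, 0, 0, 0, 0, 0, 0.7, 0, 0, 0, 0, 0, 0, 1, 0, 0, 0, 0, 0, 0, 1, 0, 0, 0, 0, 0, 0, 1, 0, 0, 0, 0, 0, 0, 1, 0, -0.01, 0, 0, 0, 0, 1, 0, -0.02, 0, 0, 0, 0, 1, 0, -0.03, 0, 0, 0, 0, 1, 0, -0.03, 0, 0, 0, 0, 1, 0, -0.02, 0, 0, 0, 0, 1, 0, -0.007, 0, 0, 0, 0, 1, 0, 0, 0, 0, 0, 0, 1]}}

```text
t: 36.67
eef_pos: [0.6251, -0.2697, 0.215]
orientation: [-0.707, 0.707, 0.015, -0.015]
contact_force: [-0.1, 0.0, -0.7]
opening: 0.993
```

```bash

python3 -c "
from chk import *
chk('s13',.486,.0555,.19,['beaker_center','green_jar_center','mill_center'])"
```

```text
t 36.67 pos [ 0.6251 -0.2697  0.215 ] yaw 2.42 yax [ 0. -0. -1.] op 0.993 F [-0.1  0.  -0.7] shift [-0.1253  0.0249  0.3308]
scene beaker_center 0.69 [ 0.6196 -0.1875  0.0369]
scene beaker_center 0.57 [6.379e-01 1.496e-01 4.000e-04]
scene green_jar_center 0.74 [ 0.6274 -0.2699  0.0343]
scene green_jar_center 0.25 [ 6.175e-01 -1.872e-01 -1.000e-04]
scene mill_center 0.56 [0.4847 0.0587 0.0394]
top beaker_center 0.65 [ 0.6215 -0.1881  0.0368]
top green_jar_center 0.79 [ 0.6215 -0.2672  0.038 ]
top mill_center 0.32 [ 0.5573 -0.538   0.0021]
```

View pics/s13.png

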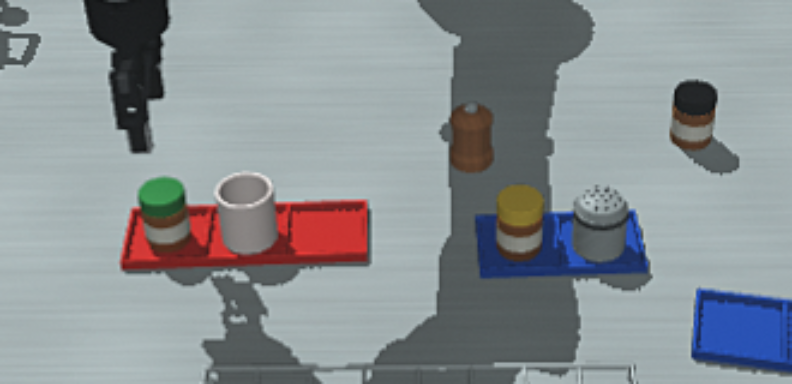

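The green jar is placed at about (0.625,−0.269). The mill is last, at about (0.486,0.056).

Emit:
{"method": "servo_tool", "body": {"rows": [-0.005, 0, 0.015, 0, 0, 0, 1, -0.011, 0, 0.03, 0, 0, 0, 1, -0.011, 0, 0.03, 0, 0, 0, 1, -0.011, 0, 0.03, 0, 0, 0, 1, -0.011, 0, 0.03, 0, 0, 0, 1, -0.012, 0, 0.03, 0, 0, 0, 1, -0.012, 0, 0.03, 0, 0, 0, 1, -0.012, 0, 0.03, 0, 0, 0, 1, -0.012, 0, 0.03, 0, 0, 0, 1, -0.012, 0, 0.03, 0, 0, 0, 1, -0.011, 0, 0.03, 0, 0, 0, 1, -0.005, 0, 0.016, 0, 0, 0, 1, 0, 0.015, 0, 0, 0, 0, 1, 0, 0.01, 0, 0, 0, 0, 1, 0, 0, 0, 0, 0, 0, 1]}}

```text
t: 38.95
eef_pos: [0.4859, 0.0544, 0.1885]
orientation: [-0.707, 0.707, 0.013, -0.015]
contact_force: [-0.2, -0.6, -0.3]
opening: 1.002
```

```bash

python3 -c "
from wr import *
wr('w14',.486,.0560,.025,.010,.093)"
```

```text
t 38.95 pos [0.4859 0.0544 0.1885] yaw 2.33 yax [-0.003 -0.001 -1.   ] op 1.002 F [-0.2 -0.6 -0.3] shift [0.0004 0.0955 0.0016]
centre px [320.5 237.3] px per mm x [1.44 0.06] y [ 0.06 -1.39]
```

View pics/w14.png

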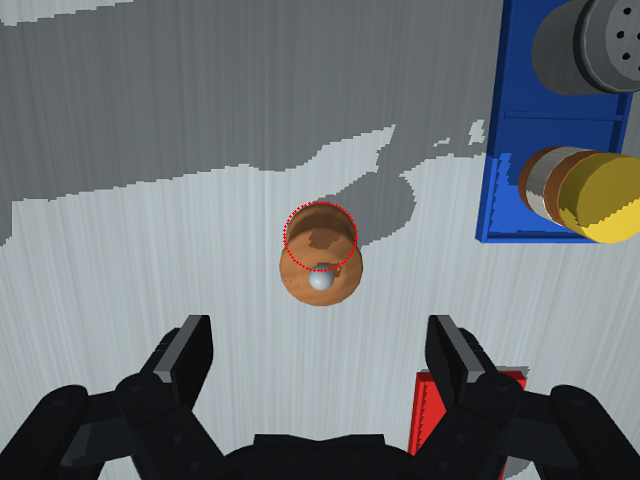

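The foot overlay matches at (320,237). I'll grasp slightly lower for the waist, at TCP z≈0.091.

Emit:
{"method": "servo_tool", "body": {"rows": [0, 0.02, 0.001, 0, 0, 0, 1, 0, 0.03, 0, 0, 0, 0, 1, 0, 0.03, 0, 0, 0, 0, 1, 0, 0.012, 0, 0, 0, 0, 1, 0, 0.006, 0, 0, 0, 0, 1, 0, 0, 0, 0, 0, 0, 1, 0, 0, 0, 0, 0, 0, -1, 0, 0, 0, 0, 0, 0, -1, 0, 0, 0, 0, 0, 0, -1, 0, 0, 0, 0, 0, 0, -1, 0, 0, 0, 0, 0, 0, -1, 0, 0, 0, 0, 0, 0, -1, 0, 0, 0, 0, 0, 0, -1]}}

```text
t: 40.62
eef_pos: [0.4867, 0.0567, 0.0927]
orientation: [-0.707, 0.707, 0.015, -0.014]
contact_force: [-0.9, -0.7, 6.9]
opening: 0.539
```

```bash
python3 -c "
from h import *
go(.6178,-.1025,.205)
from cell import *
d=snapshot('scene'); im=d['pixels'][170:290,250:450,::-1]
cv2.imwrite('pics/s15.png',cv2.resize(im,None,fx=3.5,fy=3.5))"
```

```text
t 40.62 pos [0.4867 0.0567 0.0927] yaw 2.42 yax [ 0.001 -0.    -1.   ] op 0.539 F [-0.9 -0.7  6.9] shift [ 0.1244 -0.1121 -0.1647]
```

View pics/s15.png

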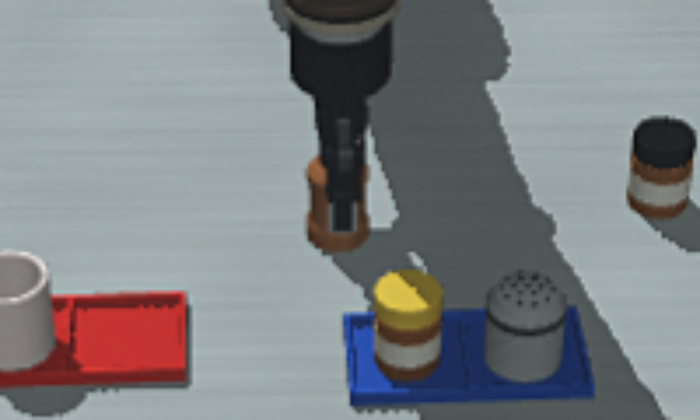

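Emit:
{"method": "servo_tool", "body": {"rows": [0, -0.005, 0, 0, 0, 0, -1, 0, -0.005, 0, 0, 0, 0, -1, 0, -0.005, 0, 0, 0, 0, -1, 0, 0, 0, 0, 0, 0, -1]}}

```text
t: 41.18
eef_pos: [0.4865, 0.0567, 0.1073]
orientation: [0.707, -0.707, -0.015, 0.015]
contact_force: [-0.0, 0.0, -1.3]
opening: 0.538
```

```bash
python3 -c "
from h import *
go(.6178,-.1025,.21)
from cell import *
d=snapshot('scene'); im=d['pixels'][170:290,250:450,::-1]
cv2.imwrite('pics/s16.png',cv2.resize(im,None,fx=3.5,fy=3.5))"
```

```text
t 41.17 pos [0.4865 0.0567 0.1073] yaw 2.41 yax [ 0.001  0.    -1.   ] op 0.538 F [-0.   0.  -1.3] shift [ 0.1246 -0.1026 -0.1646]
```

View pics/s16.png

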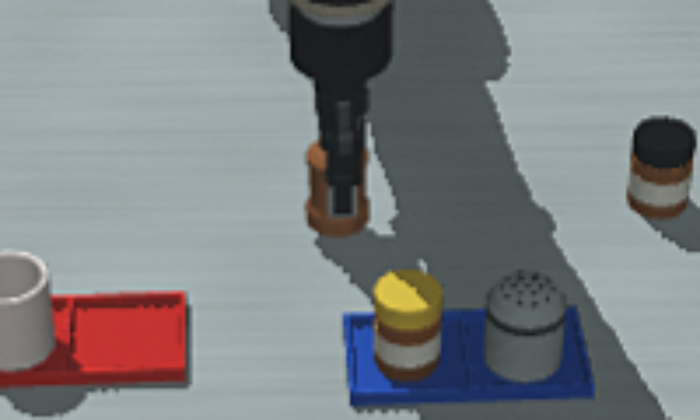

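The mill lifts upright (−1.3 N, opening steady). Carrying it over.

Emit:
{"method": "servo_tool", "body": {"rows": [0, -0.015, 0, 0, 0, 0, -1, 0, -0.025, 0, 0, 0, 0, -1, 0, -0.025, 0, 0, 0, 0, -1, 0, -0.025, 0, 0, 0, 0, -1, 0, -0.012, 0, 0, 0, 0, -1, 0.01, 0, -0.013, 0, 0, 0, -1, 0.018, 0, -0.024, 0, 0, 0, -1, 0.018, 0, -0.024, 0, 0, 0, -1, 0.018, 0, -0.024, 0, 0, 0, -1, 0.018, 0, -0.024, 0, 0, 0, -1, 0.018, 0, -0.024, 0, 0, 0, -1, 0.015, 0, -0.019, 0, 0, 0, -1, 0.01, 0, -0.013, 0, 0, 0, -1, 0, 0, 0, 0, 0, 0, -1, 0, 0, 0, 0, 0, 0, -1]}}

```text
t: 43.1
eef_pos: [0.6176, -0.1019, 0.2085]
orientation: [0.707, -0.707, -0.015, 0.016]
contact_force: [0.5, -0.3, -1.3]
opening: 0.535
```

```bash
python3 -c "
from tr import *
tr('w17',.621,-.187,2.4,.128,.6178,-.1025,.0967)"
```

```text
t 43.1 pos [ 0.6176 -0.1019  0.2085] yaw 2.49 yax [-0.001  0.001 -1.   ] op 0.535 F [ 0.5 -0.3 -1.3] shift [ 0.0003  0.1118 -0.0006]
```

View pics/w17.png

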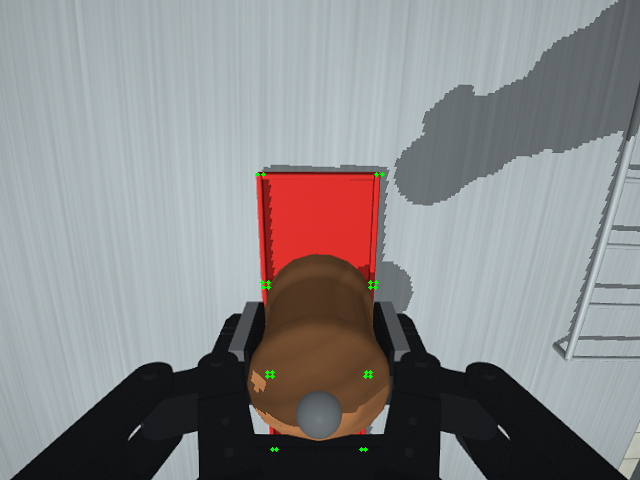

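The mill is over the +y compartment and the overlay agrees with the tray end at row 173. Lowering.

Emit:
{"method": "servo_tool", "body": {"rows": [0, 0.02, 0, 0, 0, 0, -1, 0, 0.03, 0, 0, 0, 0, -1, 0, 0.03, 0, 0, 0, 0, -1, 0, 0.018, 0, 0, 0, 0, -1, 0, 0.007, 0, 0, 0, 0, -1, 0, 0.003, 0, 0, 0, 0, -1, 0, 0.001, 0, 0, 0, 0, -1, 0, 0.001, 0, 0, 0, 0, -1, 0, 0, 0, 0, 0, 0, -1]}}

```text
t: 44.28
eef_pos: [0.6183, -0.1029, 0.0993]
orientation: [-0.707, 0.707, 0.015, -0.015]
contact_force: [-0.8, -0.3, -1.7]
opening: 0.532
```

Emit:
{"method": "servo_tool", "body": {"rows": [0, 0.001, 0, 0, 0, 0, -1, 0, 0.001, 0, 0, 0, 0, -1, 0, 0, 0, 0, 0, 0, -1]}}

```text
t: 44.65
eef_pos: [0.6182, -0.1028, 0.0969]
orientation: [-0.707, 0.707, 0.015, -0.015]
contact_force: [-0.7, 0.7, -1.4]
opening: 0.53
```

Emit:
{"method": "servo_tool", "body": {"rows": [0, 0.001, 0, 0, 0, 0, -1, 0, 0, 0, 0, 0, 0, -1]}}

```text
t: 44.9
eef_pos: [0.6182, -0.1028, 0.0968]
orientation: [-0.707, 0.707, 0.015, -0.015]
contact_force: [-2.9, -0.2, 8.5]
opening: 0.531
```

Contact is made at the expected height (Fz +8.5 N). Releasing and lifting.

Emit:
{"method": "servo_tool", "body": {"rows": [0, -0.001, 0, 0, 0, 0, 0.4, 0, 0, 0, 0, 0, 0, 0.7, 0, 0, 0, 0, 0, 0, 1, 0, 0, 0, 0, 0, 0, 1, 0, 0, 0, 0, 0, 0, 1, 0, 0, 0, 0, 0, 0, 1, 0, -0.01, 0, 0, 0, 0, 1, 0, -0.02, 0, 0, 0, 0, 1, 0, -0.03, 0, 0, 0, 0, 1, 0, -0.03, 0, 0, 0, 0, 1, 0, -0.03, 0, 0, 0, 0, 1, -0.02, -0.02, 0, 0, 0, 0, 1, -0.04, -0.01, 0, 0, 0, 0, 1, -0.04, 0, 0, 0, 0, 0, 1, -0.04, 0, 0, 0, 0, 0, 1, -0.02, 0, 0, 0, 0, 0, 1, 0, 0, 0, 0, 0, 0, 1, 0, 0, 0, 0, 0, 0, 1]}}

```text
t: 47.15
eef_pos: [0.4594, -0.1096, 0.248]
orientation: [-0.707, 0.707, 0.016, -0.014]
contact_force: [-0.5, -0.0, 0.1]
opening: 1.004
```

```bash
cat > fin.py <<'E'
from chk import *
chk('s18',0,0,0,['beaker_center','green_jar_center','mill_center','yellow_jar_center','shaker_center','black_jar_center','soap','jug','red_tray','blue_tray'])
d=snapshot('top'); im=d['pixels'][160:330,140:470,::-1].copy()
cv2.imwrite('pics/t18.png',cv2.resize(im,None,fx=2.4,fy=2.4,interpolation=cv2.INTER_CUBIC))
E
python3 fin.py
```

```text
t 47.15 pos [ 0.4594 -0.1096  0.248 ] yaw 2.43 yax [ 0.002 -0.    -1.   ] op 1.004 F [-0.5 -0.   0.1] shift [-0.4549  0.2469  0.1291]
scene beaker_center 0.57 [ 0.6158 -0.1883 -0.0023]
scene beaker_center 0.56 [ 0.6204 -0.1848  0.0363]
scene green_jar_center 0.66 [ 0.625  -0.2694  0.037 ]
scene mill_center 0.79 [ 0.6155 -0.1001  0.0411]
scene yellow_jar_center 0.8 [0.6354 0.1038 0.0357]
scene shaker_center 0.55 [0.6383 0.1873 0.0379]
scene black_jar_center 0.69 [0.4461 0.307  0.0324]
scene soap 0.94 [ 0.5543 -0.5388 -0.0015]
scene jug 0.82 [0.5278 0.5495 0.0058]
scene red_tray 0.93 [ 0.6178 -0.1875  0.0015]
scene blue_tray 0.64 [0.7724 0.3497 0.0017]
scene blue_tray 0.6 [ 0.6367  0.1469 -0.0028]
top beaker_center 0.83 [ 0.623  -0.1855  0.0378]
top green_jar_center 0.79 [ 0.6221 -0.2681  0.0369]
top mill_center 0.81 [ 0.6192 -0.1053  0.0483]
top yellow_jar_center 0.54 [0.6442 0.1014 0.0377]
top yellow_jar_center 0.41 [ 0.5603 -0.5389  0.0009]
top shaker_center 0.7 [0.6412 0.1868 0.0354]
top black_jar_center 0.69 [0.4527 0.3062 0.033 ]
top soap 0.92 [ 5.607e-01 -5.404e-01  4.000e-04]
top jug 0.57 [ 0.5263  0.5497 -0.0052]
top red_tray 0.91 [ 0.6213 -0.1866 -0.0008]
top blue_tray 0.77 [ 7.741e-01  3.524e-01 -7.000e-04]
top blue_tray 0.73 [ 0.6394  0.1422 -0.003 ]
```

View pics/s18.png

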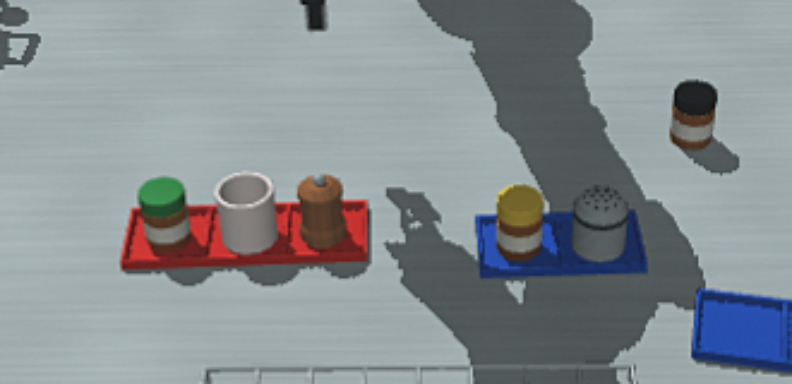

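View pics/t18.png

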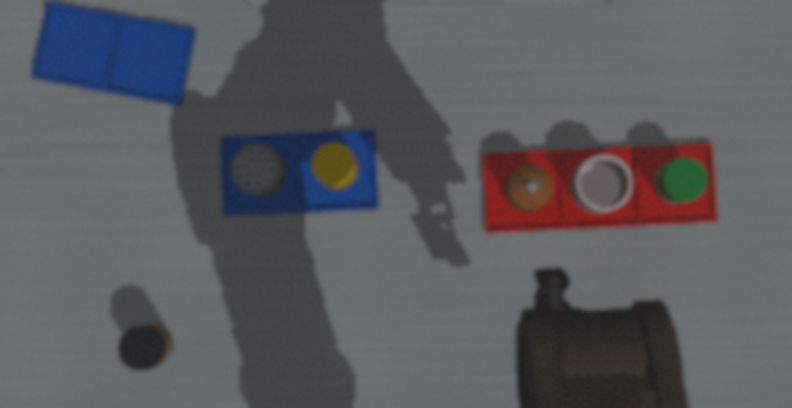

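Both views show all five things upright, one to a compartment and within a few mm of the centres. The black-capped jar, bottle and jug have not moved, and the gripper is clear. Handing in.

```bash
python3 -c "
from cell import *
print(sign_off()); print(sensors.observe()['t'])"
```

```text
the job is handed in; nothing more can be done
None
the job is handed in; nothing more can be done
```

Both trays are made up and the job is handed in, with the last move ending at 47 s of the 109 s allowed. There is no verdict from the system, so this rests on my own checks.

- **Red tray:** the beaker is in the middle compartment, the green-capped jar on the −y side and the pepper mill on the +y side.
- **Blue tray:** I used the one farthest to the robot's right. The yellow-capped jar is in the −y compartment and the sugar shaker in the +y one.

**Final checks:** The top and scene cameras show all five things upright. Their positions are within about 5 mm of the compartment centres, against the 18 mm allowed. Each one was lowered until the wrist force showed contact before I let go. The readings for the black-capped jar, bottle and jug agree with the first ones to within camera noise, and the gripper was open and clear of everything.

**Checks that disagreed:**
- **Beaker height:** in the scene view the network's best beaker report (0.57) lay on the worktop at the tray's origin. The second (0.56) and the top view both put it at about 0.037 m, as it should be.
- **Mill height:** the top view put the mill's centre at 0.048 m, the edge of its allowed band, while the scene view said 0.041 m. It touched down with the tool 4.1 mm above its pick height, which fits the 4 mm tray floor.
- **Mill grip:** the gripper stopped at about 46–48 mm, wider than the 44 mm waist, so the pads probably rested on the head or foot edges as well. The mill stayed upright throughout.

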